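# Hang the tube rack on the drip stand

## Robot

A 7-joint arm with a two-finger parallel gripper is mounted at the origin on the work surface. World frame = base frame: x ahead of the robot, y to its left, z up, the work surface at z = 0. Lengths are in m, angles in rad, forces in N, time in s.
With the tool pointing down it reaches from about 0.4 to 0.925 m from the base axis. Payload 4.1 kg.
Tool frame: the origin (TCP) lies midway between the tips of the shut fingers; the grasp point (between the pads) lies 19 mm behind it; z points along the fingers, y is the direction in which the jaws open and shut (so a half turn about z gives the same grasp; the last joint's range is limited). The gripper opens to 85 mm and grips with 20 to 120 N. Pads are 22 mm wide; open, the fingers measure 114 mm over their backs; the gripper's body (76 mm by 85 mm) begins 54 mm behind the grasp point. The pads swing forward as they close: fully open they stand 13 mm farther back than shut.
Start: joints at [-1.266, 0.398, 0.045, 1.537, -0.019, 1.207, -0.051], TCP at [0.255, 0.598, 0.195] pointing down, gripper open.
Joint ranges: [-2.82, 2.82], [-0.49, 2.23], [-1.37, 1.46], [0, 2.46], [-1.36, 4.5], [0.23, 2], [-2.94, 2.94]. Speed limits (rad/s): [2.57, 2.57, 3.14, 3.14, 3.14, 3.14, 3.14].

## Interface

Orientations are given as a unit quaternion [w, x, y, z].
In Python, from rig import * gives the robot as it stands.
- The arm moves only by the tool play_rows, never from a script. Its argument "moves" is a list of rows, each an object with "offset": the shift along the world's x, y, z normalised to -1 to 1, where 1 is 1 m, a list of three; "angular": the turn, a rotation vector about the world's x, y, z normalised to -1 to 1, where 1 is pi/4 rad, a list of three; "jaw": the closure, from 0 (fully open) to 1 (shut). In form: [{"offset": [tx, ty, tz], "angular": [rx, ry, rz], "jaw": jaw}, ...]. A call has 1 to 20 rows; each row is the pose to reach, as a shift and turn from the pose commanded when the call began; what a row does not reach only later rows make up. A row lasts 1/8 s, in which the tool goes at most 62.5 mm and 10.7 degrees, less where a joint would pass 70% of its speed; a pose out of reach is approached as far as the arm can. A call with a number of a shift or a turn outside -1 to 1 is refused whole. A call with a gripper value outside its range is refused whole. The fingers move at their own pace and stop on an object; "newtons" is the grip in N (left out, the last holds). Time passes only in rows, so rows that repeat a pose let the fingers close. It gives the time, the measured TCP pose, the force and the opening at its end, in the units of the state.
- sense(): the state, without advancing time (a new reading comes with each control period).
- snapshot(name): name is "scene" or "top" or "wrist"; returns a dict with "img" (400x640x3 uint8, red, green, blue), "z_map" (400x640 float32, m along the optical axis (not along the pixel's ray), 0 where there is no reading), "camera_matrix" (3x3 intrinsics, pixels), "R" (3x3) and "t" (3): a world point X has camera coordinates R X + t; the wrist camera has in their place "mount" (4x4, takes a point from camera to tool coordinates, whose origin is the TCP and whose axes are the flange's). Camera axes: x right, y down, z forward; pixel columns grow to the right and rows downward; lengths in m; the calibration is good to about 2 mm. A picture is of the moment at which its call begins: read the wrist's pose just before it.
- job_done(): hands the job in, once; it reports no verdict.
The state is a dict: "time_s": time; "joints": joint angles; "joint_vel": joint speeds; "joint_torque": joint torques, N m; "tool_pos": TCP position; "ee_rot": TCP orientation; "wrist_force": force on the tool from outside, world axes, zero at the start; "torque": the same for the moment, N m; "finger_gap": finger opening in m.
Only numpy, scipy, OpenCV 4.12 (cv2) and the standard library are available. Lean on these libraries where they do the work, as an engineer would, in place of code of your own. Each camera call takes 0.05 s, during which the arm holds its last target.

## Task

Bring the tube rack out of the small shelf, where only one end of its rod is within reach, and leave it standing upright on the bench, let go, with the grip in its middle clear of the shelf's roof. Then take it again, now by a hold that leaves both rod ends free (the middle grip is made for it), and hang it on the stand with one end of the rod in each of the two hooks; keep hold until both ends are down in their hooks, then let go so that it hangs upright and still. Do not push away or knock over the jar, the timer or the bottle, and do not tip the rack over.

Things in the scene. Friction and masses are not known exactly. Their poses are not given: they have to be found in the camera images.
- rack: Loose upright steel rack with four glass tubes fixed in it, 0.3 to 0.65 kg; 200 mm long along x (the rod), 60 mm deep, 118 mm high; origin at the centre of its underside. Same seen from either end. Its body spans x -60 to +60 mm; the end plates narrow to 26 mm in their upper half. Tube tops 75 mm above the underside: open between tubes and rod.
- rack_center (a point): Centre of the rack, half-way up (55 mm above its underside); x along the rod.
- rod_mid (a point): Middle of the rack's rod, 110 mm above the underside, in the grip block. The rod, 10 mm thick, runs along x from -100 to +100 mm of this point and sticks out 40 mm beyond the body at each end. The grey grip block is 44 mm along x, 16 mm wide in y, 16 mm high, centred here; pinch it from above across y.
- rod_end_a (a point): Point on the rod's axis 80 mm from its middle towards the rack's -x: where it is to lie in a hook. At the start this end sticks out of the shelf.
- rod_end_b (a point): Point on the rod's axis 80 mm from its middle towards the rack's +x: where it is to lie in the other hook. At the start this end is deep in the shelf.
- bay: Fixed open shelf on four legs, 173 x 120 x 134 mm, origin on the bench; its front is its own -x. Legs and low side rails (24 mm high) at y = +-55 mm, 10 mm thick; a 30 mm high stop at the rear. White roof x -45 to +128 mm, underside 126 mm, top 134 mm high. The rack starts on the bench in it, rod roughly along x, middle within 12 mm of the origin, so only its front rod end is clear of the roof.
- roof_edge (a point): Middle of the roof's front edge, top side, 45 mm in front of the shelf's origin; axes as the shelf's. The rack's rear rod end is still under the roof until the rod's middle is more than 100 mm in front of this edge, so lift it straight up only beyond that.
- stand: Fixed steel stand on a 100 x 230 x 10 mm base plate, origin on the bench. Two upright posts (12 mm thick) at y = +-80 mm, 22 to 28 mm behind (+x) the hook seats, their tops 214 mm above the bench; a 10 mm brace joins them 40 mm above the bench. Each post carries one upturned hook of 10 mm bar reaching forward to its own -x, tip 203 mm above the bench.
- hook_l (a point): Seat of the hook at the stand's +y: where the axis of a seated rod lies, 180 mm above the bench. The hook is a trough open upward with a flat bottom about 25 mm wide (from 10 mm in front of this point to 16 mm behind it) that widens upward. Bring the rod in from the stand's front, above the tips, the rack's body between the hooks, then lower it.
- hook_r (a point): Seat of the hook at the stand's -y, the same.
- hooks_mid (a point): Point half-way between the two hook seats, 180 mm above the bench; y points from the -y hook to the +y hook (160 mm apart), x points back to the posts. A hung rack has its rod along this y (either way round) and its middle here; it can lie up to about 15 mm to either side.
- jar: Bystander: yellow jar, 60 mm in diameter, 85 mm high, origin at its underside.
- timer: Bystander: white timer box lying on the bench, 50 x 75 x 29 mm, origin at its underside.
- reagent: Bystander: amber bottle with white cap, 60 mm in diameter, 95 mm high, origin at its underside.
Mind the look-alikes: they are no part of the job. What is shaped like the rack but black or red is not meant.

How it is judged:
By the outcome, as a careful person would: the job done as asked, in the order asked, and still so for the second after the job is handed in, with the robot touching nothing.
It also fails if it takes over 59 s, if anything falls off the work surface, if the arm or the gripper's body presses on something with over 40 N, if the wrist force passes 120 N, or if a joint passes its speed limit or range.

## Working session

There is one attempt and no reset: what is moved stays moved. The work goes in short steps, Python scripts to look and compute and a tool call to move; the robot and the scene stay as the last step left them, time stands still between calls to the robot, and variables do not carry over. Pictures are saved under pics/ and viewed, and the job is handed in when it is done.

Besides the shell and the picture viewer there is one more tool, called after "Emit:" in YAML: its name, and indented under it one key for each argument. play_rows: Moves the arm, as the interface text tells. Scaled input: -1 to 1 covers 1 m each way for a shift and pi/4 rad each way for a turn. Its arguments: {"type":"object","properties":{"moves":{"type":"array"},"newtons":{"type":"number"}},"required":["moves"]}

```bash
mkdir -p pics; ls; cat > h.py <<'E'
from rig import *
import numpy as np, cv2
def snap(n,save=None):
    s=snapshot(n)
    if save: cv2.imwrite('pics/'+save,s['img'][:,:,::-1])
    return s
def cloud(s):
    z=s['z_map'];K=s['camera_matrix'];v,u=np.mgrid[:z.shape[0],:z.shape[1]]
    P=np.stack([(u-K[0,2])/K[0,0]*z,(v-K[1,2])/K[1,1]*z,z],-1)
    W=(P-s['t'])@s['R']
    W[z==0]=np.nan
    return W
E
python3 - <<'E'
from h import *
np.set_printoptions(precision=4,suppress=True)
print(sense())
for n in ['scene','top']:
    s=snap(n,n+'0.png'); print(n,s['camera_matrix'],s['R'],s['t'],s['z_map'].min(),s['z_map'].max())
    np.savez(n+'0.npz',**s)
E
```

```text
pics
{'time_s': 0.0, 'joints': array([-1.266 ,  0.3992,  0.045 ,  1.5379, -0.0187,  1.2069, -0.0507]), 'joint_vel': array([-0.0009,  0.0006, -0.0015,  0.0002, -0.0017,  0.0025, -0.0022]), 'joint_torque': array([ -0.0003, -47.5126,   1.3647, -25.4216,   0.0116,   0.0097,
         0.    ]), 'tool_pos': array([0.2551, 0.5971, 0.1935]), 'ee_rot': array([-0.0002,  0.2005,  0.9797, -0.001 ]), 'wrist_force': array([0.3982, 0.3649, 0.1573]), 'torque': array([ 0.0446, -0.0275, -0.0334]), 'finger_gap': 0.08491898934254775}
scene [[374.574    0.     320.7469]
 [  0.     374.574  198.0564]
 [  0.       0.       1.    ]] [[ 0.8411  0.5407 -0.0162]
 [ 0.3878 -0.6236 -0.6788]
 [-0.3771  0.5646 -0.7342]] [-0.5245 -0.0834  1.4268] 0.0 3.344809
top [[396.3717   0.     320.4081]
 [  0.     396.3717 209.2751]
 [  0.       0.       1.    ]] [[-0.0024 -0.9998 -0.0176]
 [-0.9848  0.0055 -0.1735]
 [ 0.1736  0.0169 -0.9847]] [0.0829 0.585  1.0564] 0.0 2.169606
```

View pics/scene0.png

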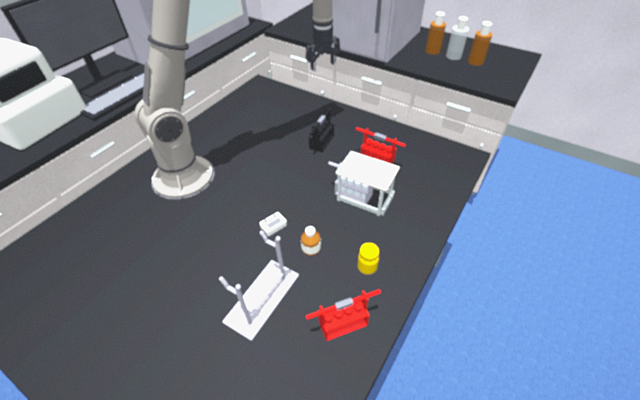

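View pics/top0.png

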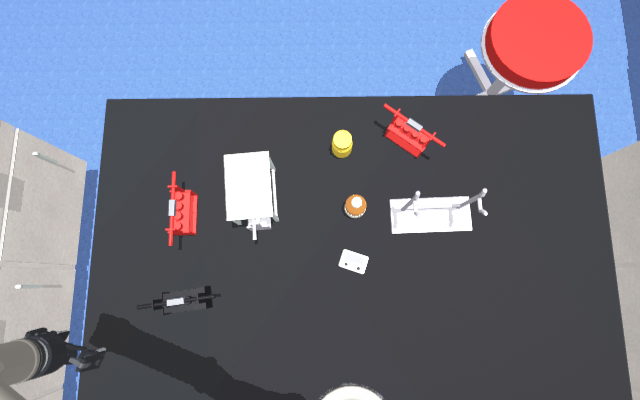

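The rack meant is the grey one in the shelf, with its rod end at top px (255,235). Three look-alikes are ruled out by colour: red at (183,213), red at (410,132) and black at (180,300). I'll enlarge the crops to confirm.

```bash
python3 - <<'E'
from h import *
a=cv2.imread('pics/top0.png');b=cv2.imread('pics/scene0.png')
def c(i,x0,y0,w,h,f):return cv2.resize(i[y0:y0+h,x0:x0+w],None,fx=f,fy=f,interpolation=cv2.INTER_CUBIC)
o=np.vstack([np.hstack([c(a,210,140,80,60*5//4,5),c(a,380,170,80*3//2,75*3//2,10/3)[:375]]),])
o2=np.hstack([c(b,320,140,80,75,5),c(b,210,225,120,112,10/3)[:373].copy()]) if 0 else None
A=cv2.resize(a[145:255,210:290],(400,550));B=cv2.resize(a[180:245,380:500],(400,217));
C=cv2.resize(b[145:225,320:410],(400,355))
D=cv2.resize(b[225:345,210:310],(400,480))
cv2.imwrite('pics/c1.png',np.hstack([A,np.vstack([B,np.zeros((333,400,3),np.uint8)])]))
cv2.imwrite('pics/c2.png',np.hstack([np.vstack([C,np.zeros((125,400,3),np.uint8)]),D]))
E
```

```text
Traceback (most recent call last):
ValueError: all the input array dimensions except for the concatenation axis must match exactly, but along dimension 0, the array at index 0 has size 375 and the array at index 1 has size 373
```

```bash
python3 - <<'E'
from h import *
a=cv2.imread('pics/top0.png');b=cv2.imread('pics/scene0.png')
A=cv2.resize(a[145:255,210:290],(400,550));B=cv2.resize(a[180:245,380:500],(400,217));
C=cv2.resize(b[145:225,320:410],(400,355))
D=cv2.resize(b[225:345,210:310],(400,480))
cv2.imwrite('pics/c1.png',np.hstack([A,np.vstack([B,np.zeros((333,400,3),np.uint8)])]))
cv2.imwrite('pics/c2.png',np.hstack([np.vstack([C,np.zeros((125,400,3),np.uint8)]),D]))
E
```

```text
(no output)
```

View pics/c1.png

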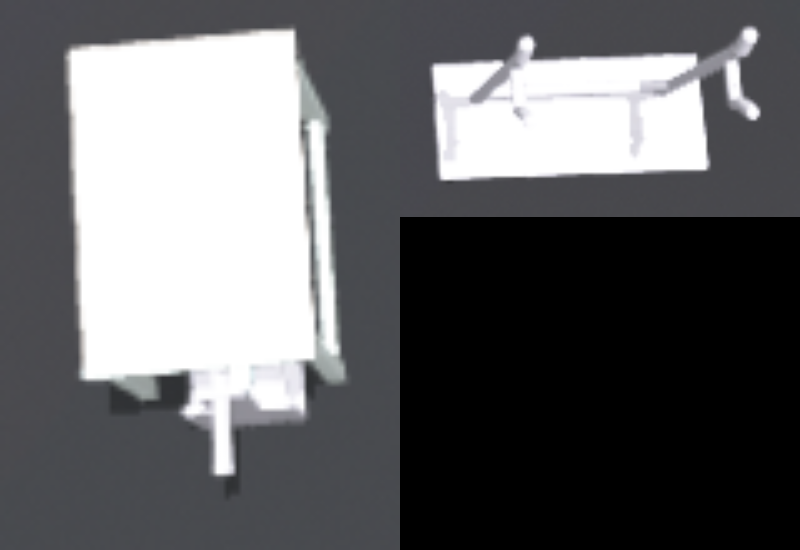

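View pics/c2.png

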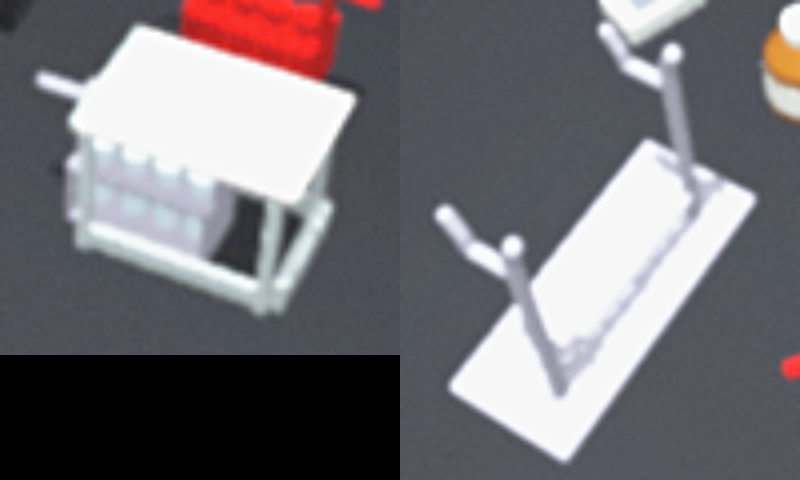

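```bash
python3 - <<'E'
from h import *
np.set_printoptions(precision=3,suppress=True)
d=dict(np.load('top0.npz'));W=cloud(d);im=d['img']
def P(u,v):return W[v,u]
# roof: white, z~0.134
def reg(x0,y0,x1,y1,lo,hi):
    w=W[y0:y1,x0:x1].reshape(-1,3);m=(w[:,2]>lo)&(w[:,2]<hi);return w[m]
r=reg(215,145,285,260,.125,.145)
print('roof',len(r),r.mean(0),cv2.minAreaRect(r[:,:2].astype(np.float32)))
r=reg(245,215,270,245,.095,.122); print('rod',len(r)); print(r)
s=reg(380,170,500,250,.004,.02);print('base',len(s),s.mean(0),cv2.minAreaRect(s[:,:2].astype(np.float32)))
s=reg(380,170,500,250,.15,.23);print('hooks');print(s)
for n,(x0,y0,x1,y1),lo,hi in [('jar',(325,125,360,160),.07,.1),('timer',(335,245,375,275),.02,.04),('reag',(340,190,372,222),.03,.11)]:
    s=reg(x0,y0,x1,y1,lo,hi);print(n,s.mean(0),s.min(0),s.max(0))
E
```

```text
roof 3014 [0.634 0.269 0.133] ((0.6364754438400269, 0.2699359357357025), (0.17811156809329987, 0.12069786339998245), 5.005667686462402)
rod 98
[[0.55  0.26  0.113]
 [0.549 0.257 0.115]
 [0.55  0.255 0.111]
 [0.55  0.252 0.111]
 [0.547 0.26  0.112]
 [0.547 0.257 0.114]
 [0.547 0.255 0.113]
 [0.547 0.252 0.11 ]
 [0.545 0.261 0.107]
 [0.544 0.257 0.116]
 [0.544 0.254 0.113]
 [0.544 0.252 0.112]
 [0.541 0.259 0.116]
 [0.542 0.257 0.112]
 [0.541 0.254 0.114]
 [0.542 0.252 0.112]
 [0.538 0.266 0.119]
 [0.538 0.264 0.12 ]
 [0.538 0.261 0.119]
 [0.539 0.259 0.115]
 [0.538 0.256 0.12 ]
 [0.538 0.253 0.119]
 [0.538 0.25  0.12 ]
 [0.538 0.248 0.117]
 [0.538 0.246 0.116]
 [0.538 0.243 0.116]
 [0.54  0.243 0.103]
 [0.535 0.266 0.12 ]
 [0.535 0.264 0.119]
 [0.535 0.261 0.119]
 [0.536 0.259 0.116]
 [0.536 0.257 0.115]
 [0.536 0.253 0.118]
 [0.536 0.251 0.116]
 [0.536 0.249 0.113]
 [0.536 0.246 0.114]
 [0.537 0.244 0.109]
 [0.537 0.242 0.106]
 [0.535 0.267 0.103]
 [0.535 0.264 0.103]
 [0.534 0.26  0.109]
 [0.533 0.257 0.114]
 [0.534 0.254 0.113]
 [0.534 0.252 0.113]
 [0.536 0.252 0.097]
 [0.536 0.24
[... 7741 characters left out ...]
8  0.2  ]
 [ 0.545 -0.32   0.202]
 [ 0.547 -0.154  0.179]
 [ 0.545 -0.153  0.194]
 [ 0.544 -0.154  0.2  ]
 [ 0.544 -0.156  0.199]
 [ 0.544 -0.158  0.202]
 [ 0.544 -0.161  0.201]
 [ 0.543 -0.313  0.2  ]
 [ 0.543 -0.316  0.2  ]
 [ 0.543 -0.319  0.199]
 [ 0.542 -0.152  0.198]
 [ 0.541 -0.153  0.203]
 [ 0.541 -0.155  0.203]
 [ 0.541 -0.161  0.201]
 [ 0.539 -0.154  0.199]
 [ 0.539 -0.156  0.202]
 [ 0.539 -0.159  0.198]
 [ 0.539 -0.161  0.201]
 [ 0.537 -0.157  0.197]
 [ 0.537 -0.159  0.196]]
jar [0.777 0.018 0.083] [ 0.753 -0.007  0.071] [0.803 0.044 0.09 ]
timer [ 0.441 -0.011  0.028] [ 0.409 -0.052  0.022] [0.474 0.029 0.033]
reag [ 0.592 -0.016  0.069] [ 0.567 -0.047  0.03 ] [0.625 0.012 0.098]
```

Confirmed: the grey rack is inside the white-roofed shelf, with its rod end in the crop at (222,470). The stand's hooks reach toward the robot.

Measured, and consistent with the given sizes:

| Item | Position (x, y, z) | Yaw |
|---|---|---|
| Rod mid | about (0.595, 0.260, 0.11) | about 4.5° |
| Front rod end | x 0.4955 | – |
| Roof front edge | x about 0.55 | – |
| `hooks_mid` | about (0.571, -0.235) | about 1.5° |

Next I'll move above the front rod end with the jaws across the rod.

Emit:
play_rows:
  moves:
    - {"offset": [0.05, -0.05, 0.005], "angular": [0, 0, 0.15], "jaw": 0}
    - {"offset": [0.1, -0.12, 0.005], "angular": [0, 0, 0.3], "jaw": 0}
    - {"offset": [0.14, -0.175, 0.005], "angular": [0, 0, 0.45], "jaw": 0}
    - {"offset": [0.18, -0.23, 0.005], "angular": [0, 0, 0.613], "jaw": 0}
    - {"offset": [0.22, -0.285, 0.005], "angular": [0, 0, 0.613], "jaw": 0}
    - {"offset": [0.245, -0.325, 0.005], "angular": [0, 0, 0.613], "jaw": 0}
    - {"offset": [0.259, -0.344, 0.0], "angular": [0, 0, 0.613], "jaw": 0}
    - {"offset": [0.259, -0.344, -0.01], "angular": [0, 0, 0.613], "jaw": 0}
    - {"offset": [0.259, -0.344, -0.01], "angular": [0, 0, 0.613], "jaw": 0}
  newtons: 70

```text
time_s: 1.23
tool_pos: [0.5131, 0.2539, 0.1834]
ee_rot: [-0.001, -0.039, 0.999, -0.0]
wrist_force: [0.0, -0.7, -0.3]
finger_gap: 0.0854
```

```bash
python3 - <<'E'
from h import *
s=snap('wrist','w1.png');print(s['mount'],s['camera_matrix'])
s=snap('top','t1.png')
E
```

```text
[[ 6.58715105e-04 -9.44782416e-01 -3.27697653e-01  8.34039884e-02]
 [ 9.99999242e-01  2.81372329e-04  1.19890690e-03 -1.41135124e-03]
 [-1.04050110e-03 -3.27698194e-01  9.44781885e-01 -1.79380010e-01]
 [ 0.00000000e+00  0.00000000e+00  0.00000000e+00  1.00000000e+00]] [[333.38163437   0.         317.02566928]
 [  0.         333.38163437 204.05635032]
 [  0.           0.           1.        ]]
```

View pics/w1.png

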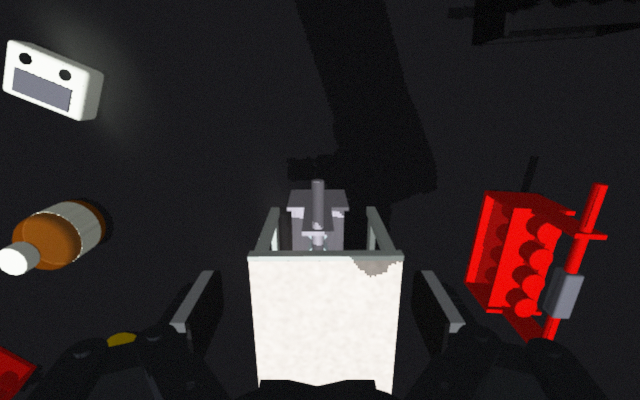

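The wrist view shows the rod at u≈317, the centre column, and vertical, so the jaws are aligned. The roof's front edge is at row 255 and clear of the fingers. Descending.

Emit:
play_rows:
  moves:
    - {"offset": [0.001, 0, -0.03], "angular": [0, 0, 0], "jaw": 0}
    - {"offset": [0.001, 0, -0.06], "angular": [0, 0, 0], "jaw": 0}
    - {"offset": [0.001, 0, -0.08], "angular": [0, 0, 0], "jaw": 0}
    - {"offset": [0.001, 0, -0.092], "angular": [0, 0, 0], "jaw": 0}
    - {"offset": [0.001, 0, -0.092], "angular": [0, 0, 0], "jaw": 0}

```text
time_s: 1.95
tool_pos: [0.5146, 0.2546, 0.0922]
ee_rot: [-0.001, -0.04, 0.999, -0.0]
wrist_force: [0.1, -0.3, 0.3]
finger_gap: 0.0855
```

```bash
python3 - <<'E'
from h import *
snap('wrist','w2.png')
E
```

```text
(no output)
```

View pics/w2.png

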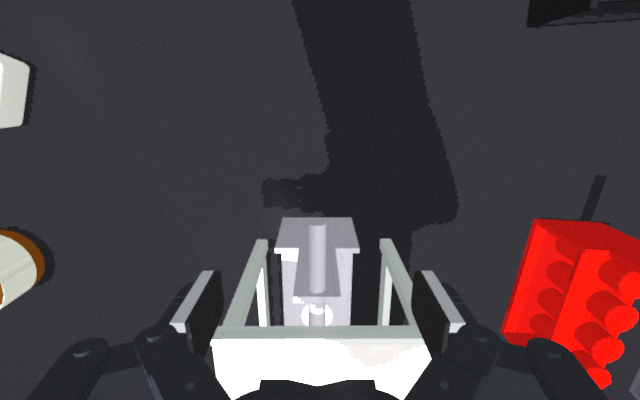

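The rod is centred, spanning v 222–295, and the grasp point projects to v≈253. Closing.

Emit:
play_rows:
  moves:
    - {"offset": [0, 0, 0], "angular": [0, 0, 0], "jaw": 0.4}
    - {"offset": [0, 0, 0], "angular": [0, 0, 0], "jaw": 0.7}
    - {"offset": [0, 0, 0], "angular": [0, 0, 0], "jaw": 1}
    - {"offset": [0, 0, 0], "angular": [0, 0, 0], "jaw": 1}
    - {"offset": [0, 0, 0], "angular": [0, 0, 0], "jaw": 1}
    - {"offset": [0, 0, 0], "angular": [0, 0, 0], "jaw": 1}
    - {"offset": [0, 0, 0], "angular": [0, 0, 0], "jaw": 1}
    - {"offset": [0, 0, 0], "angular": [0, 0, 0], "jaw": 1}

```text
time_s: 3.0
tool_pos: [0.5154, 0.2538, 0.0926]
ee_rot: [-0.0, -0.039, 0.999, 0.0]
wrist_force: [0.7, -0.1, 1.0]
finger_gap: -0.0
```

```bash
python3 - <<'E'
from h import *
snap('wrist','w3.png')
E
```

```text
(no output)
```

View pics/w3.png

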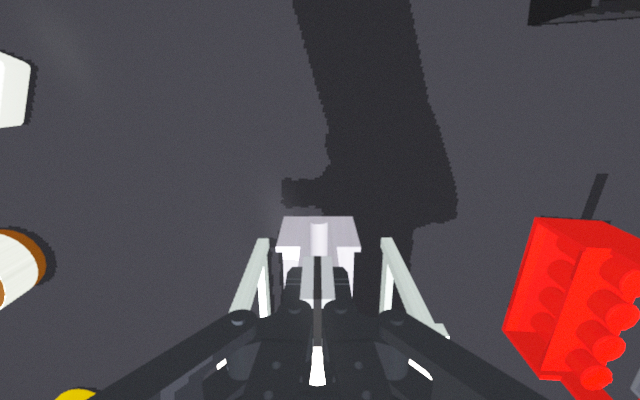

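The gap reads 0, so I'll check whether the rod is really between the pads.

```bash
python3 - <<'E'
from h import *
a=cv2.imread('pics/w3.png')
cv2.imwrite('pics/w3c.png',cv2.resize(a[200:400,220:420],(600,600),interpolation=cv2.INTER_CUBIC))
s=snap('scene');W=cloud(s)
i=s['img'][:,:,::-1]
cv2.imwrite('pics/s3c.png',cv2.resize(i[100:240,290:450],(800,600),interpolation=cv2.INTER_CUBIC)[:600])
print(sense())
E
```

```text
{'time_s': 3.1, 'joints': array([-0.6544898 ,  0.36638239,  0.15273616,  1.83441227, -0.06737494,
        0.94574671,  1.17623313]), 'joint_vel': array([ 0.00026621, -0.00025697,  0.00019983, -0.00107497, -0.00078808,
       -0.00024704,  0.00035086]), 'joint_torque': array([-1.30754893e-05, -4.18662894e+01,  2.24310055e+00, -2.20359099e+01,
        9.84437240e-03,  1.34136972e-03,  2.04922935e-05]), 'tool_pos': array([0.51538223, 0.25375729, 0.09264316]), 'ee_rot': array([-8.02009524e-06, -3.88524417e-02,  9.99244958e-01,  4.73966075e-05]), 'wrist_force': array([-0.9655169 , -0.14266656,  0.19686598]), 'torque': array([ 0.0096963 ,  0.01544422, -0.05521133]), 'finger_gap': 8.07964624283123e-05}
```

View pics/w3c.png

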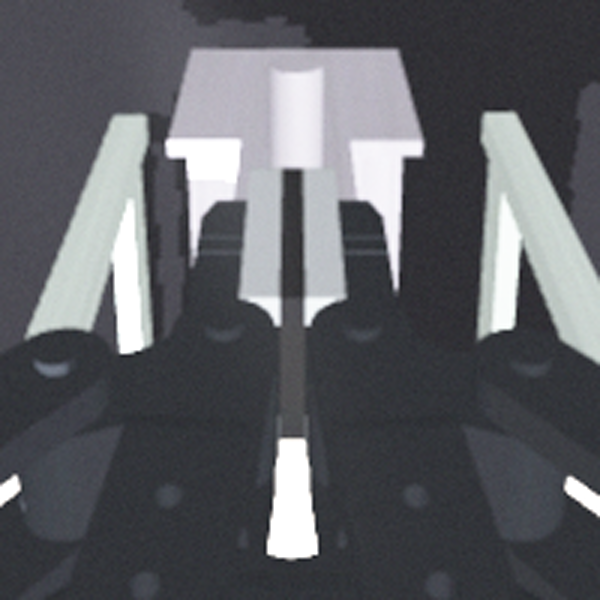

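View pics/s3c.png

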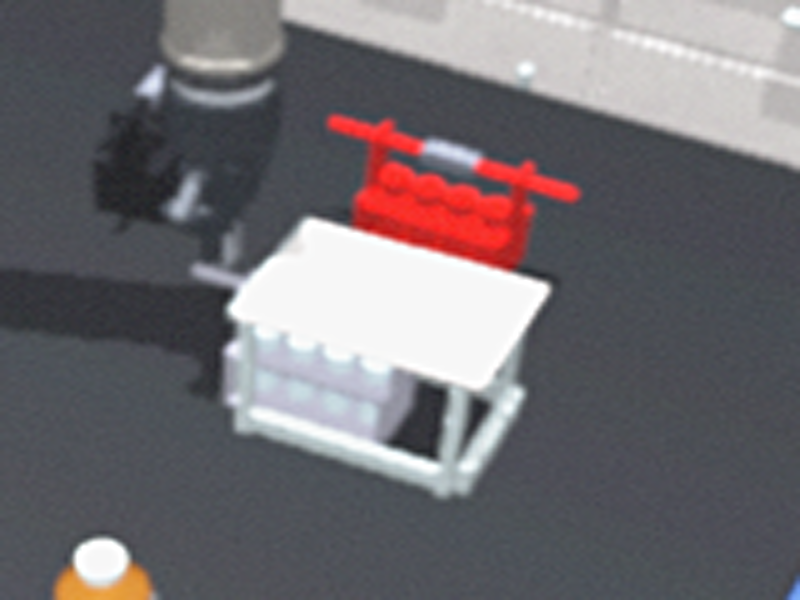

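The fingers shut above the rod, because it is still visible beneath them. The reported TCP height and the image disagree. I'll check the wrist depth against the bench, which should be at z=0.

```bash
cat >> h.py <<'E'
from scipy.spatial.transform import Rotation as Rn
def wcloud(s,st):
    z=s['z_map'];K=s['camera_matrix'];v,u=np.mgrid[:z.shape[0],:z.shape[1]]
    P=np.stack([(u-K[0,2])/K[0,0]*z,(v-K[1,2])/K[1,1]*z,z],-1)
    M=s['mount'];T=P@M[:3,:3].T+M[:3,3]
    q=st['ee_rot'];R=Rn.from_quat([q[1],q[2],q[3],q[0]]).as_matrix()
    W=T@R.T+st['tool_pos'];W[z==0]=np.nan;return W,T
E
python3 - <<'E'
from h import *
np.set_printoptions(precision=4,suppress=True)
st=sense();s=snap('wrist');W,T=wcloud(s,st)
np.savez('w3.npz',**s)
for u,v in [(150,150),(250,80),(450,150),(317,230),(317,245),(317,222),(240,350)]: print((u,v),s['z_map'][v,u],W[v,u])
for u,v in [(310,270),(310,290),(326,270),(310,260),(317,280)]: print('pad',(u,v),s['z_map'][v,u],T[v,u],W[v,u])
sc=snap('top');C=cloud(sc);np.savez('top3.npz',**sc)
cv2.imwrite('pics/t3.png',cv2.resize(sc['img'][140:260,200:320,::-1],(600,600)))
E
```

```text
(150, 150) 0.27196413 [0.4903 0.114  0.0005]
(250, 80) 0.255212 [ 0.4303  0.1945 -0.0003]
(450, 150) 0.27302396 [ 0.4713  0.3585 -0.0003]
(317, 230) 0.17096609 [0.5007 0.2514 0.1149]
(317, 245) 0.17256382 [0.5087 0.252  0.1159]
(317, 222) 0.17330192 [0.4977 0.2512 0.1113]
(240, 350) 0.10741053 [0.5137 0.2274 0.1859]
pad (310, 270) 0.14321837 [ 0.0097 -0.0042 -0.0533] [0.506  0.2488 0.146 ]
pad (310, 290) 0.12962635 [ 0.0094 -0.004  -0.0679] [0.5064 0.2491 0.1605]
pad (326, 270) 0.14395705 [ 0.0093  0.0026 -0.0527] [0.5059 0.2557 0.1453]
pad (310, 260) 0.1525597 [ 0.0092 -0.0044 -0.0436] [0.5065 0.2486 0.1363]
pad (317, 280) 0.13675869 [ 0.0092 -0.0012 -0.0604] [0.5064 0.2518 0.153 ]
```

View pics/t3.png

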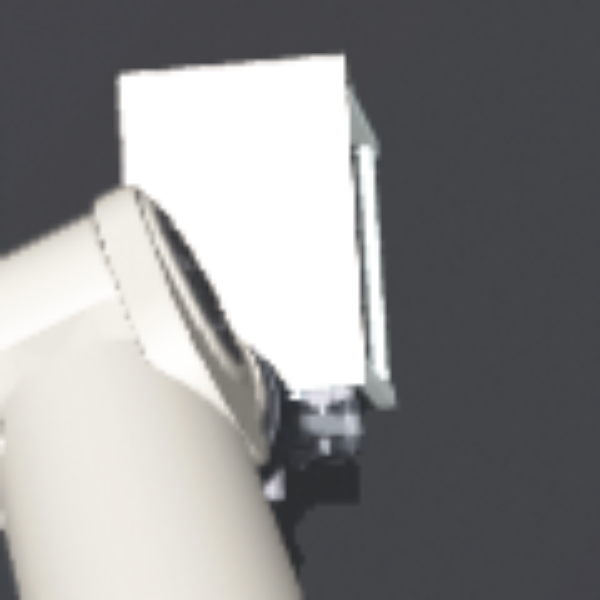

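The state is right: the bench reads 0 and the rod top reads 0.115. But the shut pads show about 40 mm behind the reported TCP. I'll measure the real tip from both cameras.

```bash
python3 - <<'E'
from h import *
np.set_printoptions(precision=4,suppress=True)
st=sense();s=dict(np.load('w3.npz'));W,T=wcloud(s,st)
m=(abs(T[...,1])<.03)&(abs(T[...,0])<.02)&(W[...,2]>.119)&(W[...,0]<.53)
t=T[m];o=np.argsort(-t[:,2]);print(len(t));print(t[o[:400:40]])
v,u=np.where(m);print([(u[i],v[i]) for i in o[:400:40]])
sc=snap('scene');C=cloud(sc);d=C-st['tool_pos'];m=(abs(d[...,1])<.03)&(abs(d[...,0])<.03)&(C[...,2]>.119)
c=C[m];o=np.argsort(c[:,2]);v,u=np.where(m);print(len(c))
for i in o[:60:4]:print(u[i],v[i],c[i],sc['img'][v[i],u[i]])
# tcp & rod projected into scene
def pr(X):
    p=sc['R']@X+sc['t'];q=sc['camera_matrix']@p;return q[:2]/q[2]
i=cv2.resize(sc['img'][130:190,310:390,::-1],(800,600),interpolation=cv2.INTER_NEAREST).copy()
for X,col in [(st['tool_pos'],(0,0,255)),(st['tool_pos']+[0,0,.04],(0,255,0)),(np.array([.5,.2525,.11]),(255,0,0))]:
    p=(pr(X)-[310,130]+.5)*10;cv2.circle(i,tuple(int(k) for k in p),5,col,2)
cv2.imwrite('pics/s3d.png',i)
E
```

```text
19222
[[ 0.0091 -0.0008 -0.0406]
 [ 0.0096 -0.0068 -0.0425]
 [ 0.0049 -0.0086 -0.0434]
 [ 0.0101  0.0029 -0.0442]
 [ 0.0054  0.007  -0.0451]
 [ 0.0093  0.0006 -0.0456]
 [ 0.0091 -0.0017 -0.0463]
 [ 0.0095 -0.0066 -0.047 ]
 [ 0.0053  0.0091 -0.0476]
 [ 0.0097 -0.0012 -0.0482]]
[(np.int64(318), np.int64(257)), (np.int64(305), np.int64(258)), (np.int64(301), np.int64(268)), (np.int64(326), np.int64(259)), (np.int64(335), np.int64(269)), (np.int64(321), np.int64(262)), (np.int64(316), np.int64(263)), (np.int64(305), np.int64(263)), (np.int64(340), np.int64(272)), (np.int64(317), np.int64(264))]
746
340 163 [0.5369 0.2605 0.1213] [160 166 177]
331 161 [0.5119 0.2422 0.1327] [ 99 100 110]
333 161 [0.5203 0.2414 0.1372] [86 91 99]
331 160 [0.5126 0.241  0.1384] [65 71 74]
334 159 [0.5203 0.2478 0.1413] [90 94 99]
337 157 [0.525  0.2597 0.1435] [111 114 124]
335 159 [0.5253 0.2461 0.1449] [135 140 151]
334 158 [0.522  0.2449 0.1487] [ 89  93 102]
336 157 [0.5263 0.2508 0.1508] [130 133 140]
331 157 [0.5132 0.24   0.1528] [62 63 67]
332 157 [0.5175 0.2393 0.1552] [56 58 65]
337 154 [0.5242 0.2607 0.1558] [101 105 113]
335 155 [0.5242 0.2476 0.161 ] [121 125 134]
334 154 [0.5243 0.2408 0.1703] [64 68 75]
335 154 [0.5285 0.2402 0.1727] [ 92  98 104]
```

View pics/s3d.png

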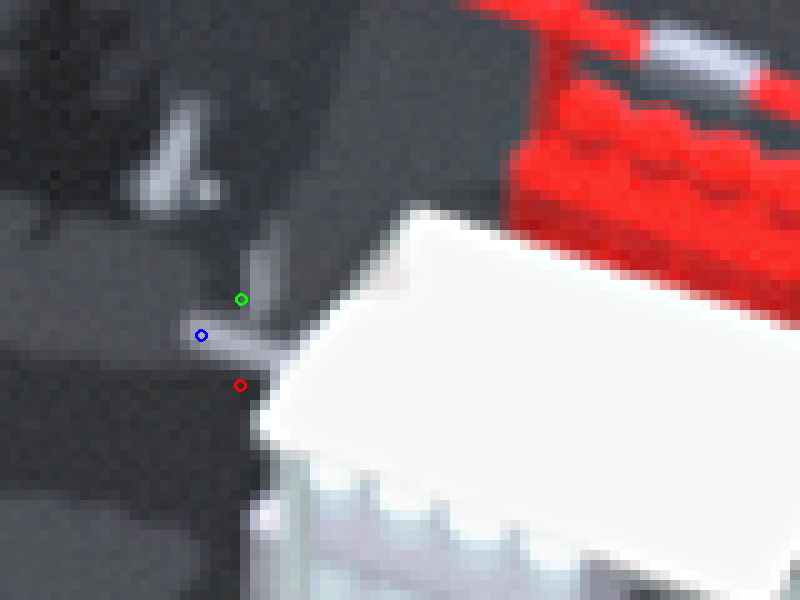

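Both cameras agree that the real fingertips lie about 40 mm behind the reported TCP, while its x and y are fine. From here on the grasp point is reported z + 0.059. I'll open, go 41 mm lower, look, then close.

Emit:
play_rows:
  moves:
    - {"offset": [0, 0, 0.005], "angular": [0, 0, 0], "jaw": 0}
    - {"offset": [0, 0, 0.005], "angular": [0, 0, 0], "jaw": 0}
    - {"offset": [0, 0, 0.005], "angular": [0, 0, 0], "jaw": 0}
    - {"offset": [0, 0, 0.005], "angular": [0, 0, 0], "jaw": 0}
    - {"offset": [0, 0, 0.005], "angular": [0, 0, 0], "jaw": 0}
    - {"offset": [0, 0, -0.015], "angular": [0, 0, 0], "jaw": 0}
    - {"offset": [0, 0, -0.03], "angular": [0, 0, 0], "jaw": 0}
    - {"offset": [0, 0, -0.041], "angular": [0, 0, 0], "jaw": 0}
    - {"offset": [0, 0, -0.041], "angular": [0, 0, 0], "jaw": 0}

```text
time_s: 4.38
tool_pos: [0.5147, 0.2534, 0.0507]
ee_rot: [-0.001, -0.039, 0.999, -0.0]
wrist_force: [0.6, -0.6, -0.1]
finger_gap: 0.0852
```

```bash
python3 - <<'E'
from h import *
snap('wrist','w4.png')
E
```

```text
(no output)
```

View pics/w4.png

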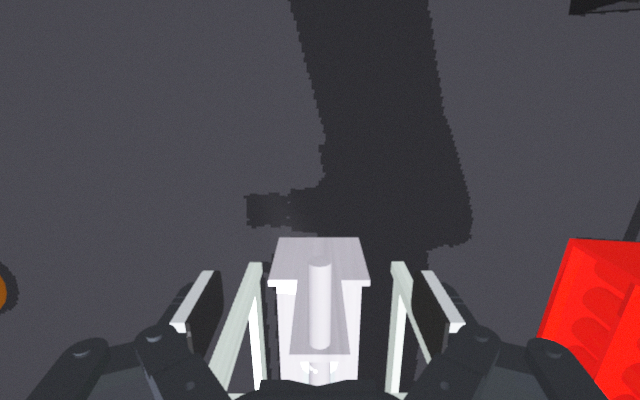

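The rod now lies between the pads' rows (270–335) at u≈320. Closing.

Emit:
play_rows:
  moves:
    - {"offset": [0, 0, 0], "angular": [0, 0, 0], "jaw": 0.5}
    - {"offset": [0, 0, 0], "angular": [0, 0, 0], "jaw": 1}
    - {"offset": [0, 0, 0], "angular": [0, 0, 0], "jaw": 1}
    - {"offset": [0, 0, 0], "angular": [0, 0, 0], "jaw": 1}
    - {"offset": [0, 0, 0], "angular": [0, 0, 0], "jaw": 1}
    - {"offset": [0, 0, 0], "angular": [0, 0, 0], "jaw": 1}
    - {"offset": [0, 0, 0], "angular": [0, 0, 0], "jaw": 1}
  newtons: 70

```text
time_s: 5.3
tool_pos: [0.5154, 0.2541, 0.0519]
ee_rot: [0.0, -0.039, 0.999, 0.0]
wrist_force: [-1.0, 0.4, 2.8]
finger_gap: 0.0076
```

```bash
python3 - <<'E'
from h import *
s=snap('wrist');i=s['img'][:,:,::-1]
cv2.imwrite('pics/w5.png',cv2.resize(i[220:400,220:420],(600,540),interpolation=cv2.INTER_CUBIC))
st=sense();W,T=wcloud(s,st)
m=(abs(T[...,1])<.03)&(abs(T[...,0])<.0115)&(W[...,2]>.118)&(W[...,0]<.53)
t=T[m];print(np.sort(t[:,2])[::-1][:200:20], st['wrist_force'],st['finger_gap'])
E
```

```text
[-0.06611844 -0.06629262 -0.0664345  -0.06663699 -0.06683849 -0.06700002
 -0.06716764 -0.06735428 -0.06754819 -0.06771056] [-0.54683998  0.01893894  2.12225844] 0.008059873115972758
```

View pics/w5.png

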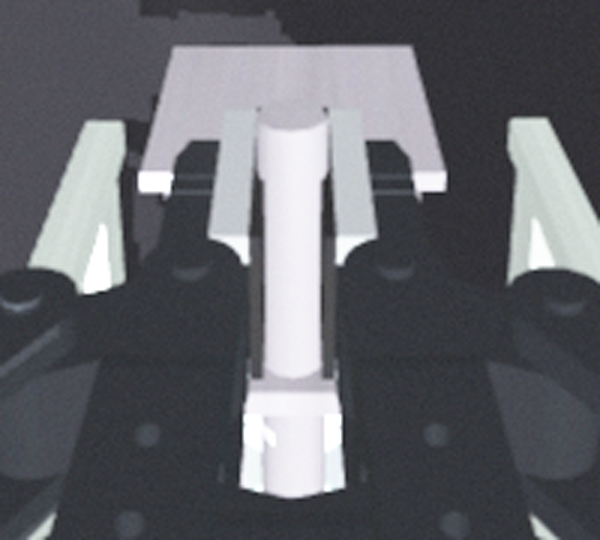

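The pads straddle the rod properly. I'll start the pull gently along the shelf axis (5°).

Emit:
play_rows:
  moves:
    - {"offset": [-0.005, -0.0004, 0.001], "angular": [0, 0, 0], "jaw": 1}
    - {"offset": [-0.012, -0.001, 0.001], "angular": [0, 0, 0], "jaw": 1}
    - {"offset": [-0.02, -0.0017, 0.001], "angular": [0, 0, 0], "jaw": 1}
    - {"offset": [-0.028, -0.0024, 0.001], "angular": [0, 0, 0], "jaw": 1}

```text
time_s: 5.85
tool_pos: [0.4865, 0.2511, 0.0524]
ee_rot: [-0.0, -0.039, 0.999, -0.0]
wrist_force: [0.1, -0.2, -2.7]
finger_gap: 0.0077
```

```bash
python3 - <<'E'
from h import *
s=snap('wrist');i=s['img'][:,:,::-1]
cv2.imwrite('pics/w6.png',i)
print(sense())
s=snap('scene');i=s['img'][:,:,::-1]
cv2.imwrite('pics/s6.png',cv2.resize(i[120:240,290:450],(800,600),interpolation=cv2.INTER_CUBIC)[:600])
E
```

```text
{'time_s': 5.9, 'joints': array([-0.6725747 ,  0.37379153,  0.14330752,  1.93127429, -0.07071565,
        0.84350544,  1.15726605]), 'joint_vel': array([ 0.00389727,  0.01153141, -0.00061335, -0.01831781, -0.00515067,
        0.01768071,  0.01294495]), 'joint_torque': array([ 5.60452379e-01, -4.08143091e+01,  2.74017714e+00, -2.23315823e+01,
        9.27928160e-02, -2.92923572e-01,  2.05387588e-02]), 'tool_pos': array([0.4850742 , 0.25104388, 0.05233258]), 'ee_rot': array([-1.13544542e-03, -3.91570031e-02,  9.99232391e-01, -2.60885602e-04]), 'wrist_force': array([-1.68221154, -0.1652318 , -0.50513108]), 'torque': array([-0.13597283,  0.13462704, -0.04394631]), 'finger_gap': 0.007511551612192526}
```

View pics/w6.png

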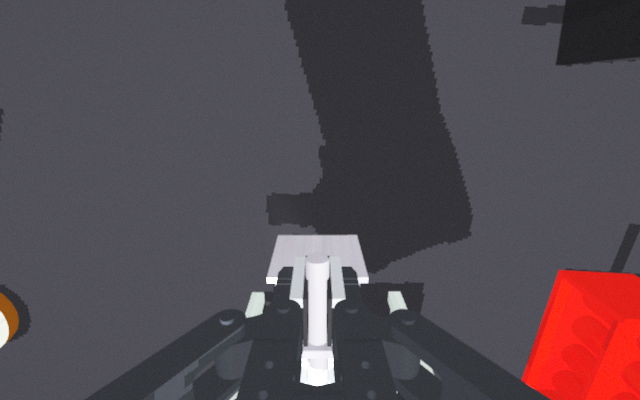

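View pics/s6.png

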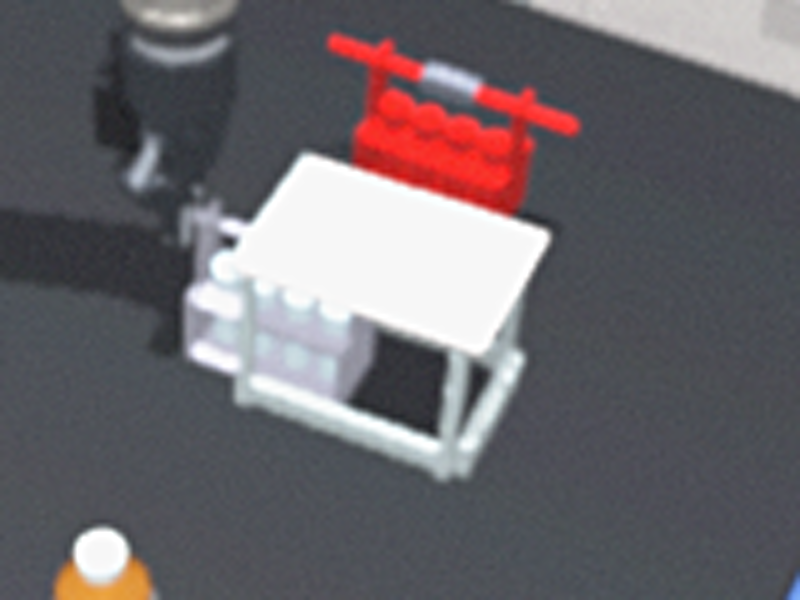

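The rack follows upright with small forces. I'll pull the remaining 138 mm.

Emit:
play_rows:
  moves:
    - {"offset": [-0.01, -0.0009, 0], "angular": [0, 0, 0], "jaw": 1}
    - {"offset": [-0.022, -0.002, 0], "angular": [0, 0, 0], "jaw": 1}
    - {"offset": [-0.034, -0.003, 0], "angular": [0, 0, 0], "jaw": 1}
    - {"offset": [-0.046, -0.004, 0], "angular": [0, 0, 0], "jaw": 1}
    - {"offset": [-0.058, -0.005, 0], "angular": [0, 0, 0], "jaw": 1}
    - {"offset": [-0.07, -0.006, 0], "angular": [0, 0, 0], "jaw": 1}
    - {"offset": [-0.082, -0.007, 0], "angular": [0, 0, 0], "jaw": 1}
    - {"offset": [-0.094, -0.008, 0], "angular": [0, 0, 0], "jaw": 1}
    - {"offset": [-0.106, -0.009, 0], "angular": [0, 0, 0], "jaw": 1}
    - {"offset": [-0.118, -0.01, 0], "angular": [0, 0, 0], "jaw": 1}
    - {"offset": [-0.129, -0.011, 0], "angular": [0, 0, 0], "jaw": 1}
    - {"offset": [-0.138, -0.012, 0], "angular": [0, 0, 0], "jaw": 1}
    - {"offset": [-0.138, -0.012, -0.001], "angular": [0, 0, 0], "jaw": 1}

```text
time_s: 7.58
tool_pos: [0.3477, 0.2392, 0.0518]
ee_rot: [-0.001, -0.039, 0.999, -0.0]
wrist_force: [-6.3, -2.9, 10.8]
finger_gap: 0.0077
```

```bash
python3 - <<'E'
from h import *
s=snap('scene');i=s['img'][:,:,::-1]
cv2.imwrite('pics/s7.png',cv2.resize(i[120:240,270:430],(800,600),interpolation=cv2.INTER_CUBIC)[:600])
s=snap('wrist','w7.png');W,T=wcloud(s,sense())
for v in range(225,275,5): print(v,W[v,317])
E
```

```text
225 [ 3.61829450e-01  2.39230290e-01 -2.77035579e-04]
230 [ 0.36597418  0.23955669 -0.00044973]
235 [ 3.69896449e-01  2.39865147e-01 -1.85862068e-05]
240 [0.37014158 0.23987862 0.00832232]
245 [0.37034282 0.23988894 0.01622366]
250 [0.37014222 0.23986741 0.02443385]
255 [0.33051298 0.23668978 0.10745637]
260 [0.33068774 0.23670077 0.11141677]
265 [0.33047524 0.23668095 0.11584541]
270 [0.33318097 0.23689454 0.1149971 ]
```

View pics/s7.png

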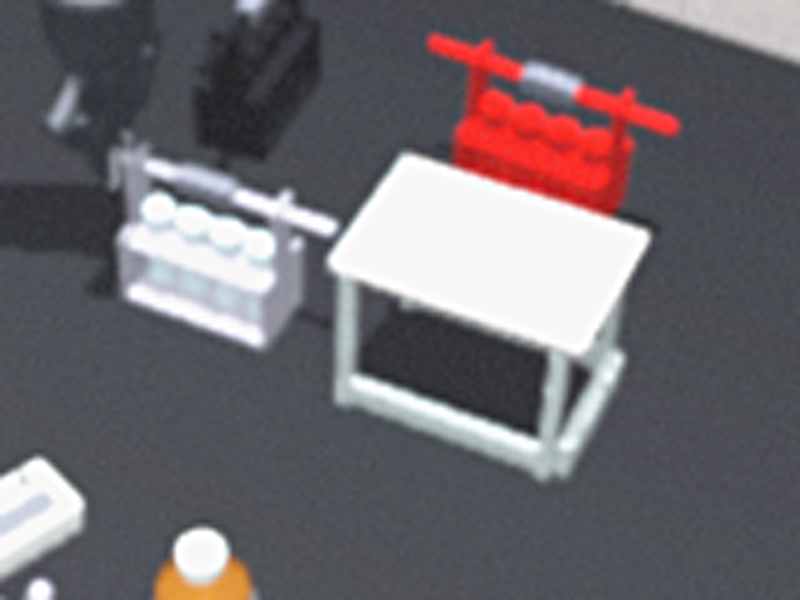

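The rack is clear of the roof and upright on the bench. Releasing and rising.

Emit:
play_rows:
  moves:
    - {"offset": [0, 0, 0.001], "angular": [0, 0, 0], "jaw": 0.7}
    - {"offset": [0, 0, 0.001], "angular": [0, 0, 0], "jaw": 0.3}
    - {"offset": [0, 0, 0.001], "angular": [0, 0, 0], "jaw": 0}
    - {"offset": [0, 0, 0.001], "angular": [0, 0, 0], "jaw": 0}
    - {"offset": [0, 0, 0.001], "angular": [0, 0, 0], "jaw": 0}
    - {"offset": [0, 0, 0.001], "angular": [0, 0, 0], "jaw": 0}
    - {"offset": [0, 0, 0.02], "angular": [0, 0, 0], "jaw": 0}
    - {"offset": [0, 0, 0.05], "angular": [0, 0, 0], "jaw": 0}
    - {"offset": [0, 0, 0.08], "angular": [0, 0, 0], "jaw": 0}
    - {"offset": [0, 0, 0.08], "angular": [0, 0, 0], "jaw": 0}

```text
time_s: 8.93
tool_pos: [0.3509, 0.2407, 0.1337]
ee_rot: [0.002, -0.039, 0.999, 0.002]
wrist_force: [-0.1, 1.2, -1.0]
finger_gap: 0.0857
```

```bash
python3 - <<'E'
from h import *
np.set_printoptions(precision=4,suppress=True)
st=sense();s=snap('wrist','w8.png');W,T=wcloud(s,st)
m=(W[...,2]>.108)&(W[...,2]<.125)&(abs(W[...,1]-.245)<.02)&(W[...,0]<.54)
w=W[m];print(len(w),w.min(0),w.max(0));vx,vy,x0,y0=cv2.fitLine(w[:,:2].astype(np.float32),cv2.DIST_HUBER,0,.01,.01).ravel();print(np.degrees(np.arctan2(vy,vx)),x0,y0, 'y at .43',y0+vy/vx*(.43-x0))
print('rod top z',np.percentile(w[:,2],[50,90]), st['tool_pos'])
g=w[w[:,2]>.1165];print('grip block',len(g),g.min(0),g.max(0),g.mean(0))
s=snap('top','t8.png');C=cloud(s);m=(C[...,2]>.105)&(C[...,2]<.125)&(abs(C[...,1]-.245)<.025)&(C[...,0]<.53)&(C[...,0]>.33)
c=C[m];print('top',len(c));
if len(c):print(c.min(0),c.max(0),cv2.fitLine(c[:,:2].astype(np.float32),cv2.DIST_HUBER,0,.01,.01).ravel())
E
```

```text
3685 [0.33   0.2274 0.108 ] [0.4882 0.2621 0.1205]
4.6688523 0.40166733 0.24288289 y at .43 0.24519676
rod top z [0.115  0.1184] [0.3509 0.2407 0.1337]
grip block 1365 [0.3576 0.2274 0.1165] [0.4551 0.2544 0.1205] [0.4173 0.2441 0.118 ]
top 308
[0.3661 0.2276 0.1054] [0.5259 0.2623 0.1227] [0.9959 0.0908 0.4436 0.2457]
```

View pics/w8.png

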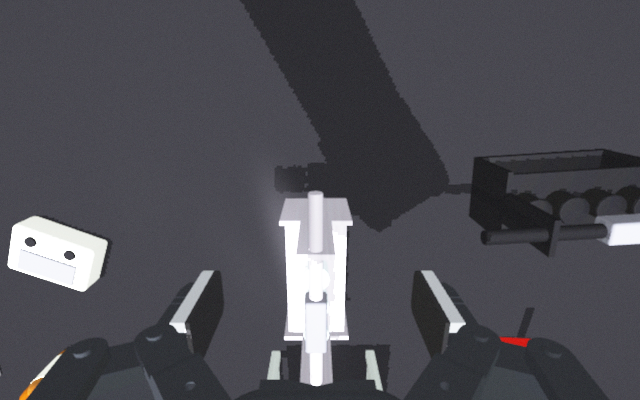

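View pics/t8.png

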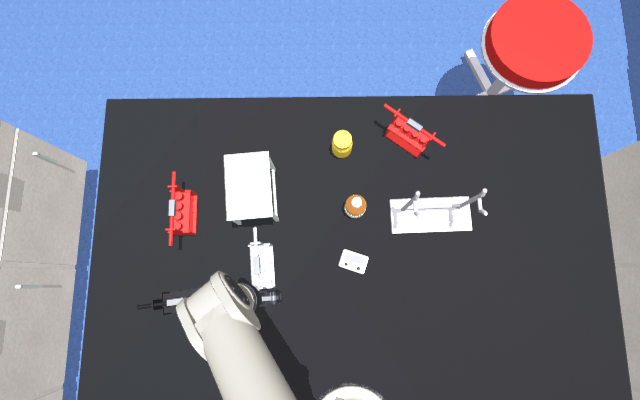

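The rack stands free at rod mid (0.430, 0.245), yaw 4.7°, with its far end at about x 0.53, clear of the roof edge at 0.55. Now I'll move over the middle grip and descend.

Emit:
play_rows:
  moves:
    - {"offset": [0.03, 0.002, 0], "angular": [0, 0, 0], "jaw": 0}
    - {"offset": [0.06, 0.004, 0], "angular": [0, 0, 0], "jaw": 0}
    - {"offset": [0.079, 0.0045, 0], "angular": [0, 0, 0], "jaw": 0}
    - {"offset": [0.079, 0.0045, -0.02], "angular": [0, 0, 0], "jaw": 0}
    - {"offset": [0.079, 0.0045, -0.045], "angular": [0, 0, 0], "jaw": 0}
    - {"offset": [0.079, 0.0045, -0.07], "angular": [0, 0, 0], "jaw": 0}
    - {"offset": [0.079, 0.0045, -0.081], "angular": [0, 0, 0], "jaw": 0}
    - {"offset": [0.079, 0.0045, -0.081], "angular": [0, 0, 0], "jaw": 0}

```text
time_s: 10.02
tool_pos: [0.4276, 0.2434, 0.0498]
ee_rot: [-0.001, -0.039, 0.999, -0.001]
wrist_force: [-1.1, 0.0, 0.3]
finger_gap: 0.0852
```

```bash
python3 - <<'E'
from h import *
np.set_printoptions(precision=4,suppress=True)
s=snap('wrist','w9.png')
E
```

```text
(no output)
```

View pics/w9.png

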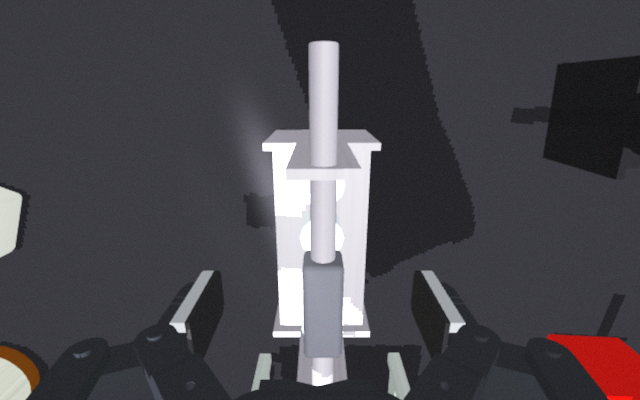

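The grip block is at v 255–355 around u≈323, so the jaws need about 2 mm of +y. I'll correct and close.

Emit:
play_rows:
  moves:
    - {"offset": [0.002, 0.0018, 0.001], "angular": [0, 0, 0], "jaw": 0.3}
    - {"offset": [0.002, 0.0018, 0.001], "angular": [0, 0, 0], "jaw": 0.6}
    - {"offset": [0.002, 0.0018, 0.001], "angular": [0, 0, 0], "jaw": 1}
    - {"offset": [0.002, 0.0018, 0.001], "angular": [0, 0, 0], "jaw": 1}
    - {"offset": [0.002, 0.0018, 0.001], "angular": [0, 0, 0], "jaw": 1}
    - {"offset": [0.002, 0.0018, 0.001], "angular": [0, 0, 0], "jaw": 1}
    - {"offset": [0.002, 0.0018, 0.001], "angular": [0, 0, 0], "jaw": 1}
  newtons: 80

```text
time_s: 10.95
tool_pos: [0.4306, 0.2462, 0.052]
ee_rot: [0.0, -0.039, 0.999, 0.0]
wrist_force: [-0.9, 1.1, 5.4]
finger_gap: 0.015
```

Held (gap 15 mm on the 16 mm block). I'll lift straight up and refine the stand pose meanwhile.

Emit:
play_rows:
  moves:
    - {"offset": [0, 0, 0.005], "angular": [0, 0, 0], "jaw": 1}
    - {"offset": [0, 0, 0.02], "angular": [0, 0, 0], "jaw": 1}
    - {"offset": [0, 0, 0.04], "angular": [0, 0, 0], "jaw": 1}
    - {"offset": [0, 0, 0.06], "angular": [0, 0, 0], "jaw": 1}
    - {"offset": [0, 0, 0.08], "angular": [0, 0, 0], "jaw": 1}
    - {"offset": [0, 0, 0.1], "angular": [0, 0, 0], "jaw": 1}
    - {"offset": [0, 0, 0.12], "angular": [0, 0, 0], "jaw": 1}
    - {"offset": [0, 0, 0.14], "angular": [0, 0, 0], "jaw": 1}
    - {"offset": [0, 0, 0.15], "angular": [0, 0, 0], "jaw": 1}
    - {"offset": [0, 0, 0.15], "angular": [0, 0, 0], "jaw": 1}

```text
time_s: 12.2
tool_pos: [0.4306, 0.2456, 0.2022]
ee_rot: [0.0, -0.039, 0.999, 0.0]
wrist_force: [-0.8, 0.2, -3.6]
finger_gap: 0.0149
```

```bash
python3 - <<'E'
from h import *
np.set_printoptions(precision=4,suppress=True)
d=dict(np.load('top0.npz'));W=cloud(d)
b=W[170:250,380:500].reshape(-1,3)
for n,y in [('l',-.155),('r',-.315)]:
    q=b[(abs(b[:,1]-y)<.012)]
    t=q[(q[:,2]>.205)&(q[:,0]>.58)];f=q[(q[:,2]>.167)&(q[:,2]<.179)&(q[:,0]>.563)&(q[:,0]<.58)]
    tip=q[(q[:,2]>.195)&(q[:,0]<.556)]
    print(n,'post',t.mean(0),t.min(0),t.max(0),'flat',f.mean(0),'tip',tip.mean(0),tip.min(0))
base=b[(b[:,2]>.004)&(b[:,2]<.016)&(b[:,0]>.50)&(b[:,0]<.62)&(b[:,1]<-.11)&(b[:,1]>-.37)]
print(cv2.minAreaRect(base[:,:2].astype(np.float32)))
s=snap('scene');i=s['img'][:,:,::-1]
cv2.imwrite('pics/s10.png',i)
cv2.imwrite('pics/w10.png',snap('wrist')['img'][:,:,::-1])
E
```

```text
l post [ 0.5945 -0.155   0.2104] [ 0.5888 -0.1608  0.2065] [ 0.6006 -0.1497  0.215 ] flat [ 0.5713 -0.1555  0.1728] tip [ 0.5419 -0.1568  0.1996] [ 0.5372 -0.1607  0.1965]
r post [ 0.5997 -0.3137  0.2103] [ 0.5946 -0.3193  0.2051] [ 0.6048 -0.3089  0.2148] flat [ 0.5717 -0.3153  0.173 ] tip [ 0.5478 -0.316   0.1992] [ 0.5431 -0.3202  0.1951]
((0.5595207810401917, -0.23861905932426453), (0.2455066442489624, 0.11948210746049881), 89.81043243408203)
```

View pics/s10.png

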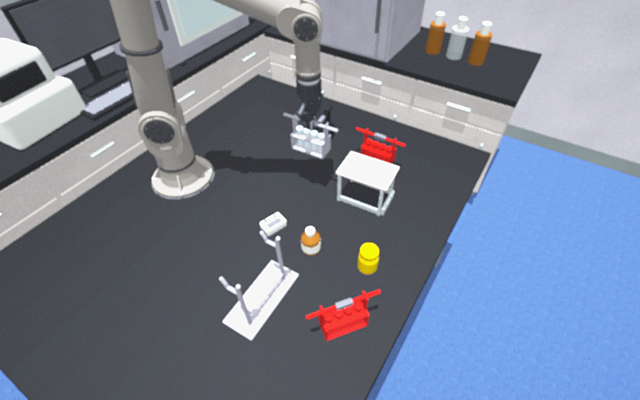

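View pics/w10.png

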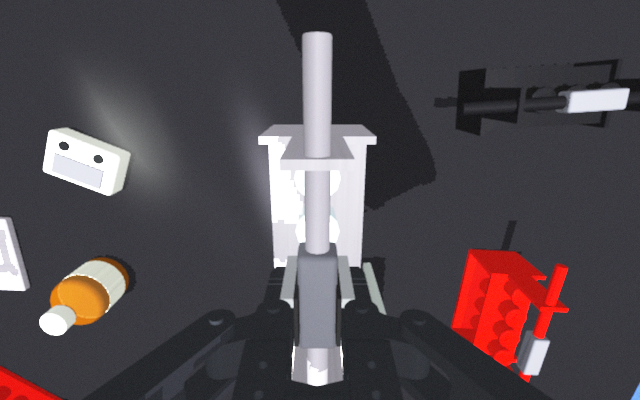

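The lift is fine and the rack hangs upright, weighing about 3.6 N. The stand is refined to yaw ≈2.0° and `hooks_mid` ≈ (0.572, -0.2355). I'll carry it over in two legs, turning −92.5° in total.

Emit:
play_rows:
  moves:
    - {"offset": [0.001, -0.012, 0], "angular": [0, 0, -0.06], "jaw": 1}
    - {"offset": [0.002, -0.036, 0], "angular": [0, 0, -0.16], "jaw": 1}
    - {"offset": [0.004, -0.066, 0], "angular": [0, 0, -0.28], "jaw": 1}
    - {"offset": [0.005, -0.096, 0], "angular": [0, 0, -0.4], "jaw": 1}
    - {"offset": [0.006, -0.126, 0], "angular": [0, 0, -0.52], "jaw": 1}
    - {"offset": [0.007, -0.156, 0], "angular": [0, 0, -0.64], "jaw": 1}
    - {"offset": [0.008, -0.186, 0], "angular": [0, 0, -0.76], "jaw": 1}
    - {"offset": [0.009, -0.216, 0], "angular": [0, 0, -0.88], "jaw": 1}
    - {"offset": [0.01, -0.246, 0], "angular": [0, 0, -1.0], "jaw": 1}

```text
time_s: 13.42
tool_pos: [0.4404, -0.0023, 0.2017]
ee_rot: [0.0, 0.349, 0.937, 0.0]
wrist_force: [0.4, 0.5, -4.1]
finger_gap: 0.0147
```

Emit:
play_rows:
  moves:
    - {"offset": [0, -0.03, 0], "angular": [0, 0, -0.12], "jaw": 1}
    - {"offset": [0, -0.06, 0], "angular": [0, 0, -0.24], "jaw": 1}
    - {"offset": [0, -0.09, 0], "angular": [0, 0, -0.36], "jaw": 1}
    - {"offset": [0, -0.12, 0], "angular": [0, 0, -0.48], "jaw": 1}
    - {"offset": [0, -0.15, 0], "angular": [0, 0, -0.6], "jaw": 1}
    - {"offset": [0, -0.18, 0], "angular": [0, 0, -0.72], "jaw": 1}
    - {"offset": [0, -0.21, 0], "angular": [0, 0, -0.85], "jaw": 1}
    - {"offset": [0, -0.228, 0], "angular": [0, 0, -0.97], "jaw": 1}
    - {"offset": [0, -0.2355, 0], "angular": [0, 0, -1.0], "jaw": 1}
    - {"offset": [0, -0.2355, 0], "angular": [0, 0, -1.0], "jaw": 1}

```text
time_s: 14.68
tool_pos: [0.4403, -0.2362, 0.2015]
ee_rot: [-0.0, 0.679, 0.734, -0.0]
wrist_force: [0.2, -0.7, -4.3]
finger_gap: 0.0145
```

Emit:
play_rows:
  moves:
    - {"offset": [0.02, 0, 0], "angular": [0, 0, -0.056], "jaw": 1}
    - {"offset": [0.04, 0, 0], "angular": [0, 0, -0.056], "jaw": 1}
    - {"offset": [0.05, 0, 0], "angular": [0, 0, -0.056], "jaw": 1}
    - {"offset": [0.05, 0, 0], "angular": [0, 0, -0.056], "jaw": 1}

```text
time_s: 15.18
tool_pos: [0.4907, -0.235, 0.2014]
ee_rot: [-0.0, 0.694, 0.72, -0.0]
wrist_force: [-0.9, -0.9, -3.9]
finger_gap: 0.0145
```

```bash
python3 - <<'E'
from h import *
s=snap('scene','s11.png');snap('top','t11.png');st=sense();s=snap('wrist','w11.png');W,T=wcloud(s,st);np.savez('w11.npz',W=W,T=T)
E
```

```text
(no output)
```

View pics/s11.png

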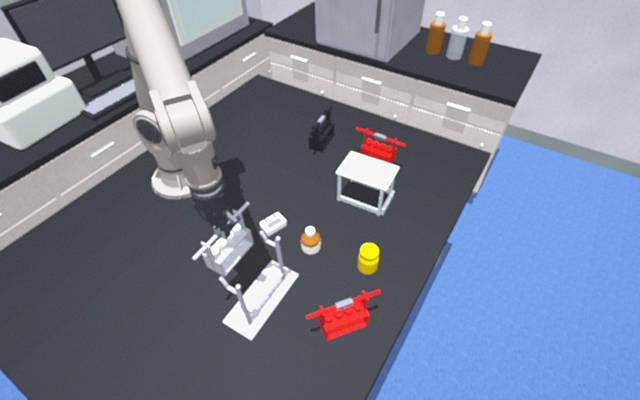

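View pics/w11.png

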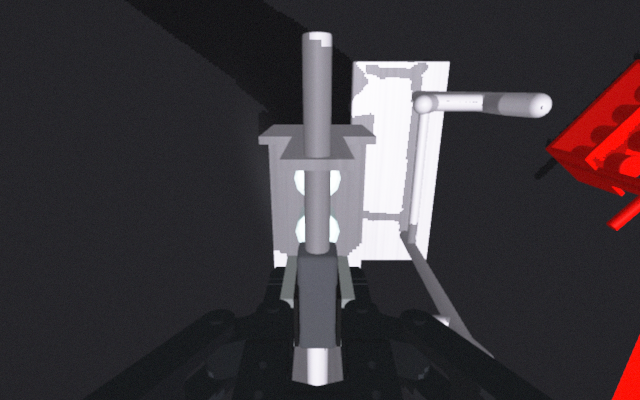

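View pics/t11.png

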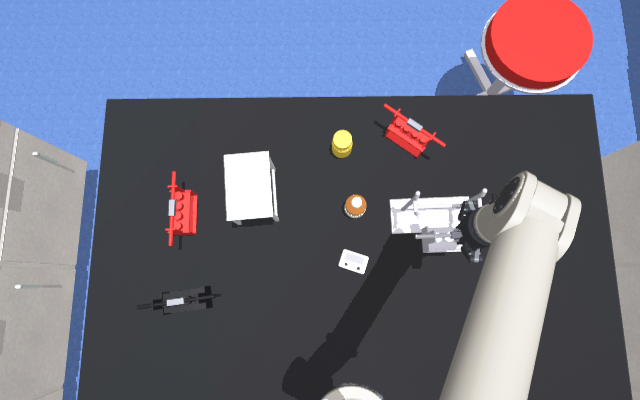

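The rack is in front of the stand, parallel to it. The wrist view shows the near hook at u 415–550, v≈103. I'll compare the hook and rod in the same wrist cloud.

```bash
python3 - <<'E'
from h import *
np.set_printoptions(precision=4,suppress=True)
d=np.load('w11.npz');W=d['W']
q=W[60:160,395:560].reshape(-1,3);q=q[(q[:,2]>.15)&(q[:,2]<.23)]
t=q[q[:,2]>.205];print('post l',len(t),np.median(t,0),t.min(0),t.max(0))
f=q[(q[:,2]<.18)&(q[:,2]>.168)];print('flat',len(f),np.median(f,0),f.min(0),f.max(0))
p=q[(q[:,2]>.195)&(q[:,0]<.56)];print('tip',len(p),np.median(p,0),p.min(0))
m=(W[...,2]>.25)&(W[...,2]<.285)&(abs(W[...,0]-.49)<.02)
w=W[40:160][m[40:160]];w=w[w[:,1]>-.18];print('rod',len(w),np.median(w,0),w.min(0),w.max(0));l=cv2.fitLine(w[:,:2].astype(np.float32),cv2.DIST_HUBER,0,.01,.01).ravel();print(np.degrees(np.arctan2(l[1],l[0])))
E
```

```text
post l 688 [ 0.5945 -0.1564  0.2112] [ 0.5893 -0.1624  0.205 ] [ 0.6024 -0.1506  0.2153]
flat 938 [ 0.5748 -0.157   0.1743] [ 0.5543 -0.1627  0.1692] [ 0.592  -0.1512  0.18  ]
tip 347 [ 0.5433 -0.1582  0.2013] [ 0.5387 -0.1631  0.1952]
rod 3829 [ 0.4882 -0.1576  0.2636] [ 0.4759 -0.1761  0.2501] [ 0.5019 -0.1371  0.268 ]
-88.14487
```

Rod mid and hooks agree in y (−0.237 for both) and in yaw (−88.1° against 2°). The rod needs +83 mm in x and about −82 mm in z. I'll advance above the hooks and lower part way.

Emit:
play_rows:
  moves:
    - {"offset": [0.015, 0, 0], "angular": [0, 0, 0], "jaw": 1}
    - {"offset": [0.035, 0, 0], "angular": [0, 0, 0], "jaw": 1}
    - {"offset": [0.055, 0, 0], "angular": [0, 0, 0], "jaw": 1}
    - {"offset": [0.073, 0, 0], "angular": [0, 0, 0], "jaw": 1}
    - {"offset": [0.083, 0, 0], "angular": [0, 0, 0], "jaw": 1}
    - {"offset": [0.083, 0, -0.01], "angular": [0, 0, 0], "jaw": 1}
    - {"offset": [0.083, 0, -0.025], "angular": [0, 0, 0], "jaw": 1}
    - {"offset": [0.083, 0, -0.038], "angular": [0, 0, 0], "jaw": 1}
    - {"offset": [0.083, 0, -0.045], "angular": [0, 0, 0], "jaw": 1}
    - {"offset": [0.083, 0, -0.045], "angular": [0, 0, 0], "jaw": 1}

```text
time_s: 16.58
tool_pos: [0.5728, -0.2356, 0.1559]
ee_rot: [-0.001, 0.695, 0.719, -0.0]
wrist_force: [0.8, 0.9, -2.5]
finger_gap: 0.0145
```

```bash
python3 - <<'E'
from h import *
np.set_printoptions(precision=4,suppress=True)
s=snap('scene');i=s['img'][:,:,::-1];cv2.imwrite('pics/s12.png',cv2.resize(i[200:350,190:350],(640,600),interpolation=cv2.INTER_CUBIC))
st=sense();s=snap('wrist','w12.png');W,T=wcloud(s,st)
q=W[:170].reshape(-1,3)
t=q[(q[:,2]>.205)&(abs(q[:,0]-.595)<.012)&(abs(q[:,1]+.157)<.012)];print('post l',len(t),np.median(t,0))
w=q[(q[:,2]>.205)&(q[:,2]<.25)&(abs(q[:,0]-.572)<.009)&(q[:,1]>-.18)&(q[:,1]<-.12)];print('rod',len(w),np.median(w,0),w.min(0),w.max(0))
E
```

```text
post l 1049 [ 0.596  -0.1564  0.2119]
rod 4371 [ 0.5719 -0.1584  0.2188] [ 0.563  -0.1795  0.2053] [ 0.581  -0.1355  0.2245]
```

View pics/s12.png

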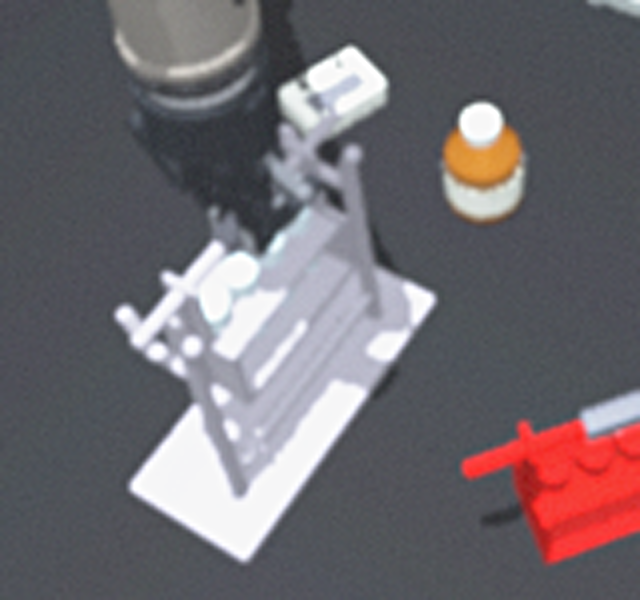

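View pics/w12.png

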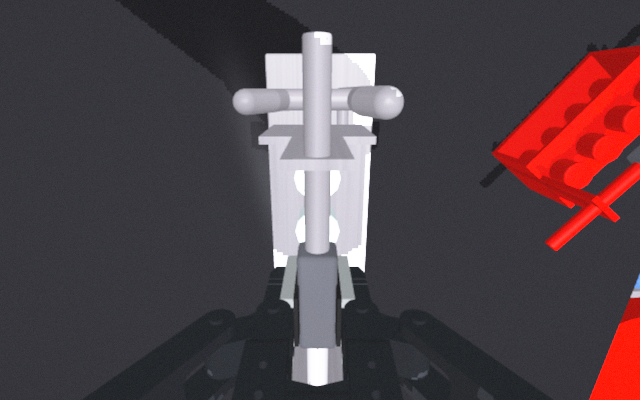

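The rod is 24 mm in front of the post, as specified, and over the trough. Lowering, slower at the end.

Emit:
play_rows:
  moves:
    - {"offset": [0, 0, -0.008], "angular": [0, 0, 0], "jaw": 1}
    - {"offset": [0, 0, -0.016], "angular": [0, 0, 0], "jaw": 1}
    - {"offset": [0, 0, -0.023], "angular": [0, 0, 0], "jaw": 1}
    - {"offset": [0, 0, -0.028], "angular": [0, 0, 0], "jaw": 1}
    - {"offset": [0, 0, -0.031], "angular": [0, 0, 0], "jaw": 1}
    - {"offset": [0, 0, -0.033], "angular": [0, 0, 0], "jaw": 1}
    - {"offset": [0, 0, -0.034], "angular": [0, 0, 0], "jaw": 1}
    - {"offset": [0, 0, -0.034], "angular": [0, 0, 0], "jaw": 1}

```text
time_s: 17.68
tool_pos: [0.5734, -0.2359, 0.1227]
ee_rot: [0.0, 0.695, 0.719, 0.0]
wrist_force: [-0.6, 0.5, -3.7]
finger_gap: 0.0146
```

Emit:
play_rows:
  moves:
    - {"offset": [0, 0, -0.001], "angular": [0, 0, 0], "jaw": 1}
    - {"offset": [0, 0, -0.002], "angular": [0, 0, 0], "jaw": 1}
    - {"offset": [0, 0, -0.002], "angular": [0, 0, 0], "jaw": 1}

```text
time_s: 18.05
tool_pos: [0.5737, -0.236, 0.1217]
ee_rot: [0.0, 0.695, 0.719, 0.0]
wrist_force: [-1.9, 1.0, 4.7]
finger_gap: 0.0146
```

Emit:
play_rows:
  moves:
    - {"offset": [0, 0, -0.001], "angular": [0, 0, 0], "jaw": 1}
    - {"offset": [0, 0, -0.001], "angular": [0, 0, 0], "jaw": 1}

```text
time_s: 18.3
tool_pos: [0.5738, -0.2359, 0.1215]
ee_rot: [0.0, 0.695, 0.719, 0.001]
wrist_force: [-3.7, 2.1, 9.8]
finger_gap: 0.0147
```

Contact: the force rose to about 10 N. I'll check that both ends are in before letting go.

```bash
python3 - <<'E'
from h import *
np.set_printoptions(precision=4,suppress=True)
s=snap('scene');i=s['img'][:,:,::-1];cv2.imwrite('pics/s13.png',cv2.resize(i[210:330,200:320],(600,600),interpolation=cv2.INTER_CUBIC))
W=cloud(s);m=(W[...,2]>.165)&(W[...,2]<.2)&(abs(W[...,0]-.573)<.009)&(abs(W[...,1]+.236)<.105)
w=W[m]
for a,b in[(-.34,-.327),(-.306,-.295),(-.18,-.165),(-.15,-.13)]:
    k=w[(w[:,1]>a)&(w[:,1]<b)];print(a,b,len(k),np.percentile(k,90,axis=0) if len(k) else '')
st=sense();print(st['torque'],st['wrist_force']);s=snap('wrist','w13.png');W,T=wcloud(s,st)
q=W[:170].reshape(-1,3);w=q[(q[:,2]>.17)&(q[:,2]<.2)&(abs(q[:,0]-.573)<.003)&(q[:,1]>-.18)&(q[:,1]<-.13)];print('rod l top',np.median(w,0))
E
```

```text
-0.34 -0.327 19 [ 0.5812 -0.3282  0.1852]
-0.306 -0.295 26 [ 0.5808 -0.2951  0.1844]
-0.18 -0.165 36 [ 0.5801 -0.1681  0.1868]
-0.15 -0.13 18 [ 0.5738 -0.1388  0.1842]
[0.4838 0.8063 0.0262] [-3.3405  2.5911  9.0056]
rod l top [ 0.573  -0.1557  0.1842]
```

View pics/s13.png

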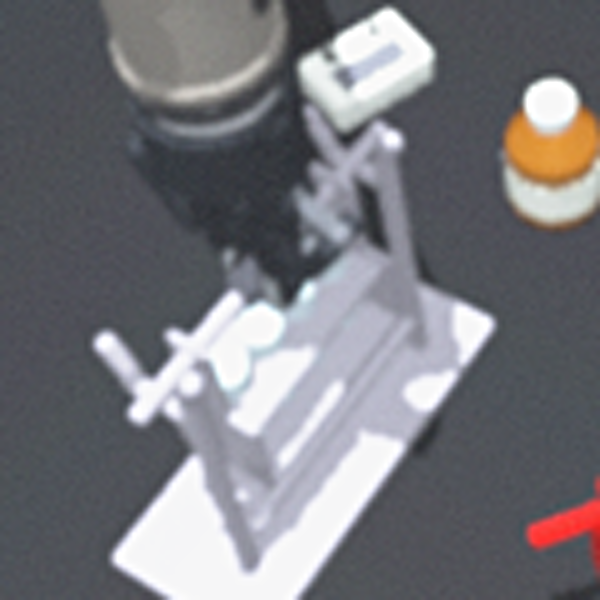

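The rod top reads 0.1842–0.1852 at both ends, so the axis is at 0.180 and both ends are seated. I'll ease the press and let go slowly.

Emit:
play_rows:
  moves:
    - {"offset": [0, 0, 0.001], "angular": [0, 0, 0], "jaw": 1}
    - {"offset": [0, 0, 0.001], "angular": [0, 0, 0], "jaw": 0.85}
    - {"offset": [0, 0, 0.001], "angular": [0, 0, 0], "jaw": 0.75}
    - {"offset": [0, 0, 0.001], "angular": [0, 0, 0], "jaw": 0.65}
    - {"offset": [0, 0, 0.001], "angular": [0, 0, 0], "jaw": 0.5}
    - {"offset": [0, 0, 0.001], "angular": [0, 0, 0], "jaw": 0.3}
    - {"offset": [0, 0, 0.001], "angular": [0, 0, 0], "jaw": 0}
    - {"offset": [0, 0, 0.001], "angular": [0, 0, 0], "jaw": 0}
    - {"offset": [0, 0, 0.001], "angular": [0, 0, 0], "jaw": 0}
    - {"offset": [0, 0, 0.001], "angular": [0, 0, 0], "jaw": 0}
  newtons: 20

```text
time_s: 19.65
tool_pos: [0.5734, -0.2358, 0.1207]
ee_rot: [0.0, 0.695, 0.719, 0.0]
wrist_force: [-0.4, -0.8, -0.5]
finger_gap: 0.0854
```

```bash
python3 - <<'E'
from h import *
s=snap('wrist','w14.png')
E
```

```text
(no output)
```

View pics/w14.png

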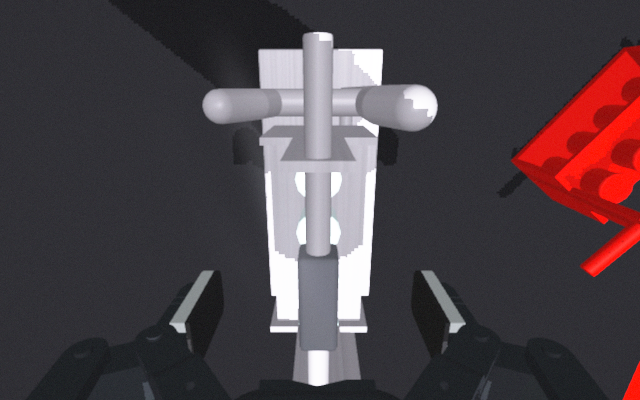

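The jaws are open and the rack hangs in the hooks, with clear space on both sides of the block. Rising straight up, then away.

Emit:
play_rows:
  moves:
    - {"offset": [0, 0, 0.01], "angular": [0, 0, 0], "jaw": 0}
    - {"offset": [0, 0, 0.03], "angular": [0, 0, 0], "jaw": 0}
    - {"offset": [0, 0, 0.06], "angular": [0, 0, 0], "jaw": 0}
    - {"offset": [0, 0, 0.1], "angular": [0, 0, 0], "jaw": 0}
    - {"offset": [0, 0, 0.13], "angular": [0, 0, 0], "jaw": 0}
    - {"offset": [-0.04, 0, 0.14], "angular": [0, 0, 0], "jaw": 0}
    - {"offset": [-0.09, 0, 0.14], "angular": [0, 0, 0], "jaw": 0}
    - {"offset": [-0.13, 0, 0.14], "angular": [0, 0, 0], "jaw": 0}
    - {"offset": [-0.14, 0, 0.14], "angular": [0, 0, 0], "jaw": 0}
    - {"offset": [-0.14, 0, 0.14], "angular": [0, 0, 0], "jaw": 0}

```text
time_s: 20.95
tool_pos: [0.4339, -0.236, 0.2619]
ee_rot: [0.001, 0.695, 0.719, 0.001]
wrist_force: [0.2, 0.2, -0.2]
finger_gap: 0.0853
```

```bash
python3 - <<'E'
from h import *
np.set_printoptions(precision=4,suppress=True)
s=snap('scene','s15.png');i=s['img'][:,:,::-1];cv2.imwrite('pics/s15c.png',cv2.resize(i[200:350,190:350],(640,600),interpolation=cv2.INTER_CUBIC))
t=snap('top','t15.png');
for n,S in(('scene',s),('top',t)):
    W=cloud(S);m=(W[...,2]>.165)&(W[...,2]<.2)&(abs(W[...,0]-.573)<.009)&(abs(W[...,1]+.236)<.105);w=W[m]
    for a,b in[(-.34,-.325),(-.306,-.295),(-.18,-.165),(-.148,-.13)]:
        k=w[(w[:,1]>a)&(w[:,1]<b)];print(n,a,b,len(k),np.median(k,0) if len(k) else '',np.percentile(k[:,2],90) if len(k) else '')
W=cloud(t)
for n,(x0,y0,x1,y1),lo,hi in [('jar',(325,125,360,160),.07,.1),('timer',(335,245,375,275),.02,.04),('reag',(340,190,372,222),.03,.11)]:
    w=W[y0:y1,x0:x1].reshape(-1,3);w=w[(w[:,2]>lo)&(w[:,2]<hi)];print(n,w.mean(0))
E
```

```text
scene -0.34 -0.325 20 [ 0.5781 -0.3304  0.1825] 0.18521590102854496
scene -0.306 -0.295 24 [ 0.5769 -0.2985  0.1821] 0.18527216191991155
scene -0.18 -0.165 32 [ 0.5743 -0.1775  0.1826] 0.18699887527747677
scene -0.148 -0.13 15 [ 0.5716 -0.1426  0.1817] 0.18357478800935775
top -0.34 -0.325 15 [ 0.578  -0.3295  0.1835] 0.18491379273033798
top -0.306 -0.295 15 [ 0.5755 -0.3008  0.1834] 0.18491222228781745
top -0.18 -0.165 35 [ 0.5713 -0.1743  0.184 ] 0.1877161454386094
top -0.148 -0.13 23 [ 0.5692 -0.1408  0.1829] 0.1862280755355936
jar [0.7768 0.0184 0.0836]
timer [ 0.4413 -0.0106  0.0275]
reag [ 0.5922 -0.0157  0.0692]
```

View pics/s15c.png

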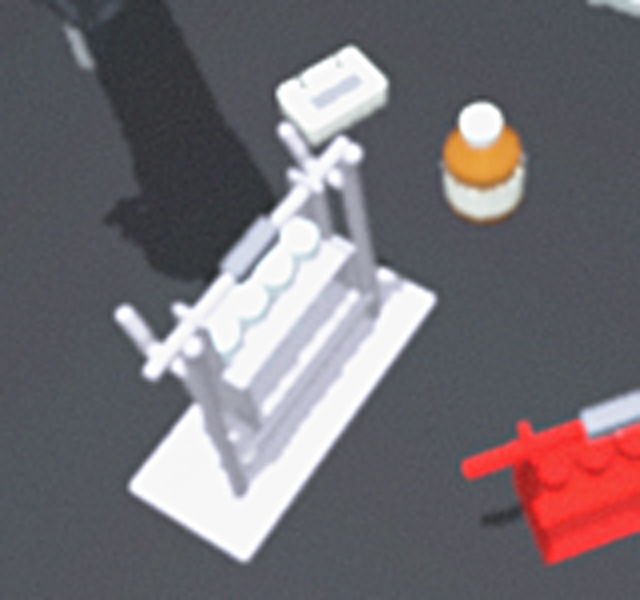

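View pics/t15.png

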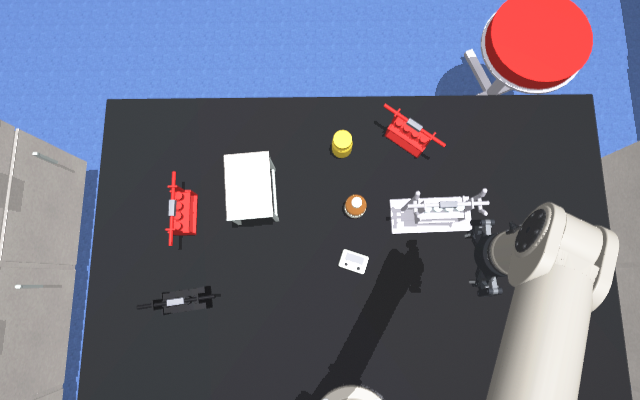

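The rack hangs with both ends in the hooks and its rod level (top ≈0.184–0.187). The robot is clear, and the jar, timer and bottle read the same positions as at the start. I'll let a short settle pass, check that it is still, and hand in.

Emit:
play_rows:
  moves:
    - {"offset": [0, 0, 0], "angular": [0, 0, 0], "jaw": 0}
    - {"offset": [0, 0, 0], "angular": [0, 0, 0], "jaw": 0}
    - {"offset": [0, 0, 0], "angular": [0, 0, 0], "jaw": 0}
    - {"offset": [0, 0, 0], "angular": [0, 0, 0], "jaw": 0}
    - {"offset": [0, 0, 0], "angular": [0, 0, 0], "jaw": 0}
    - {"offset": [0, 0, 0], "angular": [0, 0, 0], "jaw": 0}

```text
time_s: 21.8
tool_pos: [0.4334, -0.2359, 0.2607]
ee_rot: [0.0, 0.695, 0.719, 0.0]
wrist_force: [0.8, -0.1, 0.0]
finger_gap: 0.0854
```

```bash
python3 - <<'E'
from h import *
a=cv2.imread('pics/s15.png')[:,:,::-1];s=snap('scene','s16.png')
d=abs(a.astype(int)-s['img']).max(2)[220:340,200:310];print('changed px',(d>40).sum())
print(job_done())
E
```

```text
changed px 0
the job is handed in; nothing more can be done
None
```

The rack now hangs upright and still on the stand, with one rod end in each hook, and the job was handed in at about 22 s. I pulled it out of the shelf by its front rod end, stood it free on the bench clear of the roof, and let go. I then took it again by the middle grip, turned it −92.5°, lowered it into the hooks and let go once both ends were down.

**Last checks:**
- **Seating:** the rod top read 0.184–0.188 m at both ends in two cameras, so its axis is at about 0.18 m, level.
- **Stillness:** no pixels changed around the stand over the final 0.8 s.
- **Bystanders:** the jar, timer and bottle were within 1 mm of where they started.
- **Robot:** clear of everything; the highest wrist force I read was about 13 N.

**What disagreed:** the real fingertips are about 40 mm short of the reported TCP along the tool. My first grasp therefore shut on empty air above the rod, touching nothing. I measured the offset with two cameras and corrected for it. The gap also read 7.6 mm on the 10 mm rod and 15 mm on the 16 mm grip, but the pictures showed both holds were sound.

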